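Load a tile cassette and hold the sprung stack flush

ROBOT

A 6-joint arm with a two-finger parallel gripper is mounted at the origin on a cart in front of the work surface, level with it; the furniture and walls round the work are solid. World frame = base frame: x ahead of the robot, y to its left, z up, the work surface at z = 0. Lengths are in m, angles in rad, forces in N, time in s.
With the tool pointing down it reaches from about 0.225 to 0.875 m from the base axis. Payload 3.4 kg.
Tool frame: the origin (TCP) lies at the very end of the fingers, on their centre line; the grasp point (between the pads) lies 19 mm behind it (grip_depth is the distance from the TCP to the grasp point, in m); x points along the fingers, z is the direction in which the jaws open and shut, and the axes are right-handed (so a half turn about x gives the same grasp; the last joint's range is limited). The gripper opens to 85 mm and grips with 20 to 120 N. Pads are 22 mm wide; open, the fingers measure 114 mm over their backs; the gripper's body (76 mm by 85 mm) begins 54 mm behind the grasp point. The pads swing forward as they close: fully open they stand 13 mm farther back than shut.
Start: joints at [-1.45, 0.276, 1.505, -0, 1.361, -0.121], TCP at [0.138, -0.558, 0.231] pointing down, gripper open.
Joint ranges: [-2.89, 2.89], [-0.75, 2.08], [0.22, 2.7], [-1.18, 4.32], [0.11, 2.71], [-2.7, 2.7]. Speed limits (rad/s): [2.57, 2.57, 3.14, 3.14, 3.14, 3.14].

INTERFACE

Orientations are given as a unit quaternion [w, x, y, z].
In Python, from rig import get_state, get_image, sign_off, grip_depth gives the robot as it stands. The module is installed in compiled form; this text tells all that it offers.
- The arm moves only by the tool arm_command, never from a script. Its argument "series" is a list of rows, each an object with "dp": the shift along the tool's x, y, z scaled (see below), a list of three; "angular": the turn, a rotation vector about the tool's x, y, z scaled (see below), a list of three; "gripper": the finger opening in mm, from 0 to 85.4. A call has exactly 8 rows; each row shifts and turns the pose as measured when the row begins, along the tool's axes as they then stand; what a row does not reach is not made up. The controller multiplies each number of a shift by 0.12 m and each number of a turn by 90 degrees. A row lasts 1/8 s, in which the tool goes at most 62.5 mm and 10.7 degrees, less where a joint would pass 70% of its speed; a pose out of reach is approached as far as the arm can. A call with a number of a shift or a turn outside -1 to 1 is refused whole. A call with a gripper value outside its range is refused whole. The fingers move at their own pace and stop on an object; "grip_force" is the grip in N (left out, the last holds). Time passes only in rows, so rows that do not move let the fingers close, or fill a call up. It gives the time, the measured TCP pose, the force and the opening at its end, in the units of the state.
- get_state(): the state, without advancing time (a new reading comes with each control period).
- get_image(name): name is "scene" or "top" or "wrist"; returns a dict with "image" (480x640x3 uint8, blue, green, red), "depth" (480x640 float32, m along the optical axis (not along the pixel's ray), 0 where there is no reading), "mtx" (3x3 intrinsics, pixels), "view" (4x4, takes a point from world to camera coordinates); the wrist camera has in their place "mount" (4x4, takes a point from camera to tool coordinates, whose origin is the TCP and whose axes are the tool frame's). Camera axes: x right, y up, looking along -z (the intrinsics and any distortion apply to the point x, -y, -z); pixel columns grow to the right and rows downward; lengths in m; the calibration is good to about 2 mm. A picture is of the moment at which its call begins: read the wrist's pose just before it.
- sign_off(): hands the job in, once; it reports no verdict.
The state is a dict: "clock": time; "qpos": joint angles; "qd": joint speeds; "effort": joint torques, N m; "position": TCP position; "ee_rot": TCP orientation; "contact_force": force on the tool from outside, world axes, zero at the start; "moment": the same for the moment, N m; "width": finger opening in m.
Only numpy, scipy, OpenCV 4.12 (cv2) and the standard library are available. Lean on these libraries where they do the work, as an engineer would, in place of code of your own. Each camera call takes 0.05 s, during which the arm holds its last target. There are 200 camera calls.

TASK

Pack the sprung tile cassette: lay the cork sheet squarely on the white tile that is already in it, then lay the blue tile, glazed face up, squarely on the cork. Then press the blue tile down against the spring until its top face is flush with the tops of the four brass posts and keep it there for at least three seconds; finish while still holding it pressed flush, without letting go, so that a retaining strap could be fitted. Leave the terracotta cup, the jar with the blue lid and the white bowl where they stand.

Things in the scene. Friction and masses are not known exactly. Their poses are not given: they have to be found in the camera images.
- cassette: fixed sprung cassette: grey base 150 x 90 x 12 mm, sprung aluminium platen (86 x 54 mm) over its middle, four brass posts; long sides (+y, -y) open for fingers. Origin: centre of its underside, on the table; x along the length of the tiles, z up. Left of it a tall fixed wooden panel stands across the table at y = 0.15 to 0.17 m, x = 0.59 m and beyond; all parts lie right of it.
- post_tops (a point): point over the middle of the cassette at the height of the tops of its posts (69 mm above the table); axes as the cassette's. The posts, 12 mm thick with tapered tops (last 4 mm), stand at x = +-55, y = +-18 mm; between them there are 98 mm for the 90 mm long tiles (4 mm spare at each end).
- platen (a joint): travel of the platen straight down, in m: 0 = up (its top is 55 mm above the table), 0.026 = bottomed. Preloaded spring: the weight of the whole stack (about 3 N) does not move it; with the stack on, about 3 N from the hand starts it moving, and each further mm takes 0.6 N; the blue tile is flush at about 0.016, which takes about 12 N from the hand. It springs back up when let go.
- lower_tile: loose white-glazed terracotta tile, 90 x 60 x 12 mm, already lying on the platen between the posts, underside 55 mm and top 67 mm above the table. Origin: centre of its underside; x along the 90 mm, y along the 60 mm, z up.
- cork_sheet: loose stiff cork separator sheet, 90 x 64 x 6 mm, about 40 g, lying flat on a wooden batten whose top is 20 mm above the table (batten 80 x 30 x 20 mm, fixed, under its middle lengthwise, so that the long edges overhang 17 mm). Origin: centre of its underside; x along the 90 mm, y along the 64 mm, z up.
- blue_tile: loose terracotta tile with blue glazed upper face, 90 x 60 x 12 mm, about 130 g, lying flat, glaze up, on a second such batten (top 20 mm above the table, long edges overhang 15 mm). Origin: centre of its underside; x along the 90 mm, y along the 60 mm, z up.
- blue_tile_top (a point): centre of the blue tile's glazed top face.
- terra_cup: bystander: terracotta cup, 66 mm wide, 63 mm high; origin at the centre of its underside.
- slip_jar: bystander: white jar with a blue lid, 66 mm wide, 88 mm high; origin at the centre of its underside.
- bisque_bowl: bystander: low white bowl, 104 mm wide, 43 mm high; origin at the centre of its underside.
Not all that is in view belongs to the job. Leave any purple or red look-alike of the blue_tile alone.

How it is judged:
On the way, in this order (a step that is already met when the one before it is completed fails the run):
1. the cork sheet lies squarely on the white tile in the cassette (x of cork_sheet in the frame of lower_tile between -0.008 and 0.008 m and y of cork_sheet in the frame of lower_tile between -0.008 and 0.008 m and z of cork_sheet in the frame of lower_tile between 0.009 and 0.015 m and angle between the x axis of cork_sheet and the x axis of lower_tile, either way round below 0.15 rad), for 0.2 s.
2. the blue tile lies squarely on the cork sheet (all of step 1 and x of blue_tile in the frame of lower_tile between -0.008 and 0.008 m and y of blue_tile in the frame of lower_tile between -0.008 and 0.008 m and z of blue_tile in the frame of cork_sheet between 0.003 and 0.009 m and angle between the x axis of blue_tile and the x axis of lower_tile, either way round below 0.15 rad and z of blue_tile_top in the frame of cork_sheet above 0.014 m and angle between blue_tile's own z axis and vertical below 0.2 rad and z of blue_tile_top in the frame of post_tops above 0.006 m), for 0.2 s.
3. the blue tile is pressed flush with the post tops and kept there (all of step 1 and x of blue_tile in the frame of lower_tile between -0.008 and 0.008 m and y of blue_tile in the frame of lower_tile between -0.008 and 0.008 m and z of blue_tile in the frame of cork_sheet between 0.003 and 0.009 m and angle between the x axis of blue_tile and the x axis of lower_tile, either way round below 0.15 rad and z of blue_tile_top in the frame of cork_sheet above 0.014 m and angle between blue_tile's own z axis and vertical below 0.2 rad and z of blue_tile_top in the frame of post_tops between -0.003 and 0.003 m and value of joint platen between 0.011 and 0.021 m and angle between blue_tile's own z axis and vertical below 0.08 rad and contact force between the fingers and blue_tile above 3 N), for 2 s.
At the end, for the whole second after the job is handed in: White tile, cork and blue tile lie squarely on each other in the cassette (centres within 8 mm, turned < 0.15 rad), blue glaze up; the fingers press the blue tile (> 3 N), its top level and within 3 mm of the post tops, for 2 s and through the last second (all of step 3 and x of lower_tile in the frame of post_tops between -0.008 and 0.008 m and y of lower_tile in the frame of post_tops between -0.01 and 0.01 m and angle between lower_tile's own z axis and vertical below 0.1 rad); the arm keeps its last pose, push and grip.
It fails at once if the terracotta cup is shifted more than 20 mm (distance of terra_cup from where it was at the start of the episode above 0.02 m).
It fails at once if the jar is shifted more than 20 mm (distance of slip_jar from where it was at the start of the episode above 0.02 m).
It fails at once if the white bowl is shifted more than 20 mm (distance of bisque_bowl from where it was at the start of the episode above 0.02 m).
It also fails if it takes over 72 s, if anything falls off the work surface, if the arm or the gripper's body presses on something with over 40 N, if the wrist force passes 120 N, or if a joint passes its speed limit or range.

## Working session

There is one attempt and no reset: what is moved stays moved. The work goes in short steps, Python scripts to look and compute and a tool call to move; the robot and the scene stay as the last step left them, time stands still between calls to the robot, and variables do not carry over. Pictures are saved under pics/ and viewed, about 8 in all and at most 12, crops included, and the job is handed in when it is done.

Besides the shell and the picture viewer there is one more tool, called after "Call:" in YAML: its name, and indented under it one key for each argument. arm_command: Moves the arm, as the interface text tells. Its arguments: {"type":"object","properties":{"series":{"type":"array","items":{"type":"object","properties":{"dp":{"type":"array","items":{"type":"number"}},"angular":{"type":"array","items":{"type":"number"}},"gripper":{"type":"number"}}}},"grip_force":{"type":"number"}},"required":["series"]}

```bash
mkdir -p pics; cat > h.py <<'E'
import numpy as np, cv2
from rig import get_state, get_image, grip_depth
from scipy.spatial.transform import Rotation as R
def cam(name):
    s=get_state(); d=get_image(name)
    if name=='wrist':
        q=s['ee_rot']; T=np.eye(4); T[:3,:3]=R.from_quat([q[1],q[2],q[3],q[0]]).as_matrix(); T[:3,3]=s['position']
        d['c2w']=T@np.array(d['mount'])
    else: d['c2w']=np.linalg.inv(np.array(d['view']))
    return d
def ray(d,uv,z):
    K=np.array(d['mtx']); u=np.atleast_2d(np.array(uv,float))
    c=np.c_[(u[:,0]-K[0,2])/K[0,0],-(u[:,1]-K[1,2])/K[1,1],-np.ones(len(u))]@d['c2w'][:3,:3].T
    o=d['c2w'][:3,3]; t=(z-o[2])/c[:,2]; return o+t[:,None]*c
def cloud(d):
    v,u=np.mgrid[:480,:640]; K=np.array(d['mtx']); z=d['depth']
    p=np.stack([(u-K[0,2])/K[0,0]*z,-(v-K[1,2])/K[1,1]*z,-z],-1)
    return p@d['c2w'][:3,:3].T+d['c2w'][:3,3]
E
python3 - <<'E'
from h import *
s=get_state(); print(s); print(grip_depth)
a=cam('top');b=cam('scene')
print(a['c2w'],a['mtx'],b['c2w']); print({k:(v if k not in('image','depth') else 0) for k,v in a.items()})
cv2.imwrite('pics/top.png',a['image']);cv2.imwrite('pics/scene.png',b['image'])
E
```

```text
{'clock': 0.0, 'qpos': array([-1.44998709e+00,  2.76594354e-01,  1.50614168e+00, -4.48727906e-06,
        1.36068455e+00, -1.21009552e-01]), 'qd': array([-2.81239206e-04, -9.53181895e-05, -1.51332549e-03, -1.05746077e-03,
       -8.76378386e-04,  1.11963434e-03]), 'effort': array([ 2.57245410e-04, -4.16772759e+01, -2.45804769e+01, -1.97227191e-04,
        1.09880735e-02,  7.87151293e-06]), 'position': array([ 0.13761841, -0.55774508,  0.23043666]), 'ee_rot': array([ 0.55619912,  0.43649766,  0.55711519, -0.4355858 ]), 'contact_force': array([ 0.22172865, -0.09654334,  0.23709486]), 'moment': array([-0.0512432 ,  0.02286636,  0.05456749]), 'width': 0.08560787887913295}
0.0187
[[ 0.01732673  0.98990447 -0.14067308  0.36926645]
 [-0.99963754  0.01425125 -0.02284074  0.01132996]
 [-0.02060539  0.14101784  0.9897926   1.55234624]
 [ 0.          0.          0.          1.        ]] [[576.09050604   0.         313.05866276]
 [  0.         576.09050604 235.93189442]
 [  0.           0.           1.        ]] [[-0.69134939  0.47646935 -0.54315097 -0.15311718]
 [-0.72247721 -0.44764774  0.52691382  0.74362027]
 [ 0.00791797  0.75669575  0.65371924  0.9599749 ]
 [ 0.          0.          0.          1.        ]]
{'image': 0, 'depth': 0, 'mtx': array([[576.09050604,   0.        , 313.05866276],
       [  0.        , 576.09050604, 235.93189442],
       [  0.        ,   0.        ,   1.        ]]), 'view': array([[ 0.01732673, -0.99963754, -0.02060539,  0.03691437],
       [ 0.98990447,  0.01425125,  0.14101784, -0.58460849],
       [-0.14067308, -0.02284074,  0.9897926 , -1.48429619],
       [ 0.        ,  0.        ,  0.        ,  1.        ]]), 'c2w': array([[ 0.01732673,  0.98990447, -0.14067308,  0.36926645],
       [-0.99963754,  0.01425125, -0.02284074,  0.01132996],
       [-0.02060539,  0.14101784,  0.9897926 ,  1.55234624],
       [ 0.        ,  0.        ,  0.        ,  1.        ]])}
```

View pics/top.png

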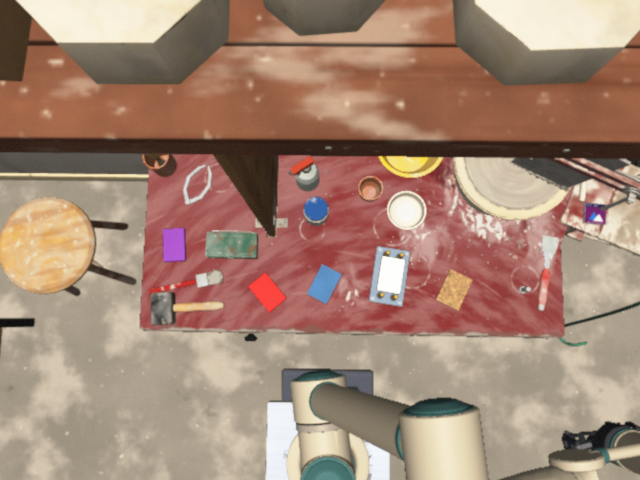

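View pics/scene.png

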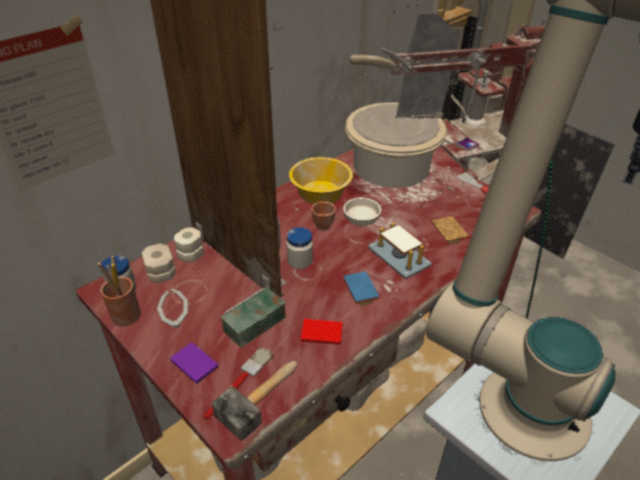

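Top view: white tile in the cassette at (391,275), cork at (454,290), blue tile at (325,285). The bowl is at (406,210), the jar at (316,209), the cup at (371,188), and there is a red decoy at (267,293).

```bash
python3 - <<'E'
from h import *
d=cam('top'); im=d['image']; hsv=cv2.cvtColor(im,cv2.COLOR_BGR2HSV)
def rect(name,box,lo,hi,z):
    m=cv2.inRange(hsv,lo,hi); k=np.zeros_like(m); x0,y0,x1,y1=box; k[y0:y1,x0:x1]=m[y0:y1,x0:x1]
    c=max(cv2.findContours(k,0,2)[0],key=cv2.contourArea)
    P=ray(d,c[:,0,:],z)[:,:2]; r=cv2.minAreaRect((P*1000).astype(np.float32))
    bx=cv2.boxPoints(r); e=[bx[1]-bx[0],bx[2]-bx[1]]; L=max(e,key=np.linalg.norm)
    print(name,np.round(r[0],1),np.round(r[1],1),'long axis deg',round(np.degrees(np.arctan2(L[1],L[0])),1))
for b,n in(((435,260,480,320),'c'),((300,255,350,310),'b'),((375,250,405,300),'w')):
    x=(b[0]+b[2])//2; y=(b[1]+b[3])//2; print(n,hsv[y-3:y+3:2,x].tolist(), cloud(d)[y,x])
rect('cork',(430,260,480,320),(8,70,100),(22,255,255),.026)
rect('blue',(300,255,350,310),(95,120,60),(115,255,255),.032)
rect('white',(365,240,415,310),(0,0,215),(180,40,255),.067)
rect('brass..cassette',(360,235,420,315),(90,20,80),(120,120,255),.012)
E
```

```text
c [[16, 125, 221], [17, 125, 222], [16, 124, 198]] [ 0.44881452 -0.33721767  0.01291975]
b [[105, 131, 197], [105, 127, 199], [105, 129, 201]] [0.46305441 0.01281607 0.03425774]
w [[30, 1, 254], [30, 1, 254], [30, 1, 254]] [ 0.48192556 -0.15446731  0.06404332]
cork [ 449.5 -326.4] [66.8 92.7] long axis deg -26.1
blue [459.1  16.1] [53.5 82.6] long axis deg -27.2
white [ 483.2 -155.6] [60.4 90.3] long axis deg -9.2
brass..cassette [ 483.9 -158. ] [ 85.7 146. ] long axis deg -8.4
```

```bash
cat > go.py <<'E'
import sys; from h import *
def go(x,y,z,axdeg):
    s=get_state(); q=s['ee_rot']; M=R.from_quat([q[1],q[2],q[3],q[0]]).as_matrix()
    best=None
    for k in(90,-90):
        a=np.radians(axdeg+k); X=np.array([0,0,-1.]); Z=np.array([np.cos(a),np.sin(a),0]); T=np.c_[X,np.cross(Z,X),Z]
        rv=R.from_matrix(M.T@T).as_rotvec()
        if best is None or np.linalg.norm(rv)<np.linalg.norm(best[0]): best=(rv,T)
    rv,T=best; dw=np.array([x,y,z])-s['position']
    print('pos',s['position'].round(4),'q',s['qpos'].round(2),'F',s['contact_force'].round(1),'w',round(s['width'],4),'t',s['clock'])
    print('angular',(rv/(np.pi/2)).round(3),'deg',np.degrees(rv).round(1))
    print('dp now-axes',(M.T@dw/.12).round(3),'dp target-axes',(T.T@dw/.12).round(3)); return M
if __name__=='__main__': go(*map(float,sys.argv[1:5]))
E
python3 go.py .4495 -.3264 .16 -26.1; python3 -c "
from h import *
print(R.from_quat(np.roll(get_state()['ee_rot'],-1)).as_matrix().round(3)); print(np.array(get_image('wrist')['mount']).round(3))"
```

```text
pos [ 0.1376 -0.5579  0.2306] q [-1.45  0.28  1.51 -0.    1.36 -0.12] F [-0.3 -0.3 -0.7] w 0.0855 t 0.15
angular [ 0.444 -0.001  0.   ] deg [40.  -0.1  0. ]
dp now-axes [ 0.591  2.985 -1.25 ] dp target-axes [ 0.589  1.485 -2.876]
[[-0.     0.971  0.239]
 [ 0.001  0.239 -0.971]
 [-1.     0.    -0.001]]
[[ 0.     0.327 -0.945 -0.144]
 [-0.001  0.945  0.327  0.084]
 [ 1.     0.     0.001 -0.   ]
 [ 0.     0.     0.     1.   ]]
```

Call:
arm_command:
  series:
    - {"dp":[0,0,0],"angular":[0.111,0,0],"gripper":85}
    - {"dp":[0,0,0],"angular":[0.111,0,0],"gripper":85}
    - {"dp":[0,0,0],"angular":[0.111,0,0],"gripper":85}
    - {"dp":[0,0,0],"angular":[0.111,0,0],"gripper":85}
    - {"dp":[0,0.19,-0.36],"angular":[0,0,0],"gripper":85}
    - {"dp":[0,0.19,-0.36],"angular":[0,0,0],"gripper":85}
    - {"dp":[0,0.19,-0.36],"angular":[0,0,0],"gripper":85}
    - {"dp":[0,0.19,-0.36],"angular":[0,0,0],"gripper":85}
  grip_force: 40

```text
clock: 1.2
position: [0.2997, -0.4458, 0.2285]
ee_rot: [0.363, 0.606, 0.366, -0.605]
contact_force: [0.8, 0.4, 0.5]
width: 0.085
```

```bash
python3 go.py .4495 -.3264 .16 -26.1
```

```text
pos [ 0.2997 -0.4458  0.2285] q [-1.11  0.22  1.59  0.    1.34  0.95] F [0.8 0.4 0.5] w 0.085 t 1.2
angular [-0.02  -0.002  0.002] deg [-1.8 -0.2  0.2]
dp now-axes [ 0.573  0.639 -1.462] dp target-axes [ 0.571  0.683 -1.443]
```

Call:
arm_command:
  series:
    - {"dp":[0.1,0.12,-0.27],"angular":[-0.02,0,0],"gripper":85}
    - {"dp":[0.1,0.12,-0.27],"angular":[0,0,0],"gripper":85}
    - {"dp":[0.1,0.12,-0.27],"angular":[0,0,0],"gripper":85}
    - {"dp":[0.1,0.12,-0.27],"angular":[0,0,0],"gripper":85}
    - {"dp":[0.1,0.12,-0.27],"angular":[0,0,0],"gripper":85}
    - {"dp":[0.07,0.06,-0.1],"angular":[0,0,0],"gripper":85}
    - {"dp":[0,0,0],"angular":[0,0,0],"gripper":85}
    - {"dp":[0,0,0],"angular":[0,0,0],"gripper":85}

```text
clock: 2.2
position: [0.4537, -0.3193, 0.158]
ee_rot: [-0.375, -0.599, -0.377, 0.599]
contact_force: [-0.3, 0.4, -0.0]
width: 0.0851
```

```bash
cat > meas.py <<'E'
from h import *
def rect(d,lo,hi,z,name='',ref=None):
    m=cv2.inRange(cv2.cvtColor(d['image'],cv2.COLOR_BGR2HSV),lo,hi); m=cv2.morphologyEx(m,cv2.MORPH_CLOSE,np.ones((5,5)))
    cs=[c for c in cv2.findContours(m,0,2)[0] if cv2.contourArea(c)>300]; c=max(cs,key=cv2.contourArea)
    P=ray(d,c[:,0,:],z)[:,:2]; r=cv2.minAreaRect((P*1000).astype(np.float32))
    bx=cv2.boxPoints(r); e=[bx[1]-bx[0],bx[2]-bx[1]]; L=max(e,key=np.linalg.norm); a=np.degrees(np.arctan2(L[1],L[0]))
    print(name,'px',cv2.boundingRect(c),'centre',np.round(r[0],1),'size',np.round(r[1],1),'deg',round((a+90)%180-90,1))
CORK=((8,50,80),(24,255,255)); BLUE=((95,100,50),(115,255,255)); WHITE=((0,0,200),(180,40,255))
E
python3 - <<'E'
from meas import *; from go import go
go(.4495,-.3264,.16,-26.1)
d=cam('wrist'); cv2.imwrite('pics/w1.png',d['image']); rect(d,*CORK,.026,'cork')
E
```

```text
pos [ 0.4537 -0.3193  0.158 ] q [-0.74  0.3   1.66  0.    1.18  1.28] F [-0.3  0.4 -0. ] w 0.0851 t 2.2
angular [ 0.004 -0.001  0.002] deg [ 0.3 -0.1  0.2]
dp now-axes [-0.017 -0.006  0.069] dp target-axes [-0.017 -0.005  0.069]
cork px (181, 224, 459, 247) centre [ 290.9 -318.9] size [382.5 196.7] deg 78.9
```

View pics/w1.png

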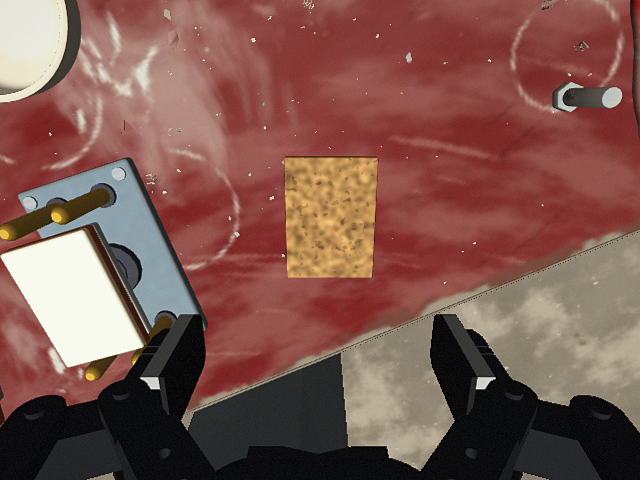

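The wrist view shows the cork clearly at (285–378, 157–277), with the cassette at left. The mask leaked onto the floor, so I'll restrict it to a box.

```bash
python3 - <<'E'
from meas import *; from go import go
d=cam('wrist'); im=d['image'].copy(); d['image'][:]=0; d['image'][140:295,265:400]=im[140:295,265:400]
rect(d,(10,90,120),(24,255,255),.026,'cork')
d['image']=im.copy(); d['image'][:,170:]=0; d['image'][:215]=0; rect(d,(0,0,225),(180,40,255),.067,'white')
go(.4495,-.3264,.16,-26.1)
E
```

```text
cork px (284, 157, 94, 121) centre [ 449.1 -326.8] size [63.9 89.7] deg -25.8
white px (0, 231, 143, 136) centre [ 483.2 -153. ] size [63.4 88. ] deg -9.1
pos [ 0.4537 -0.3194  0.1581] q [-0.74  0.3   1.66  0.    1.18  1.28] F [-0.4  0.3 -0.3] w 0.0847 t 2.3
angular [ 0.003 -0.001  0.001] deg [ 0.3 -0.1  0.1]
dp now-axes [-0.016 -0.006  0.068] dp target-axes [-0.015 -0.005  0.068]
```

Call:
arm_command:
  series:
    - {"dp":[0.1,-0.005,0.068],"angular":[0,0,0],"gripper":85}
    - {"dp":[0.2,0,0],"angular":[0,0,0],"gripper":85}
    - {"dp":[0.2,0,0],"angular":[0,0,0],"gripper":85}
    - {"dp":[0.2,0,0],"angular":[0,0,0],"gripper":85}
    - {"dp":[0.2,0,0],"angular":[0,0,0],"gripper":85}
    - {"dp":[0.1,0,0],"angular":[0,0,0],"gripper":85}
    - {"dp":[0,0,0],"angular":[0,0,0],"gripper":85}
    - {"dp":[0,0,0],"angular":[0,0,0],"gripper":85}

```text
clock: 3.3
position: [0.4449, -0.3339, 0.034]
ee_rot: [-0.374, -0.6, -0.373, 0.601]
contact_force: [-0.1, 0.0, 0.1]
width: 0.0851
```

```bash
python3 go.py .4493 -.3267 .007 -26
```

```text
pos [ 0.4449 -0.3339  0.034 ] q [-0.77  0.43  1.82 -0.    0.89  1.26] F [-0.1  0.   0.1] w 0.0851 t 3.3
angular [-0.002  0.002 -0.   ] deg [-0.2  0.1 -0. ]
dp now-axes [ 0.225  0.006 -0.071] dp target-axes [ 0.225  0.007 -0.07 ]
```

Call:
arm_command:
  series:
    - {"dp":[0,0,-0.03],"angular":[0,0,0],"gripper":85}
    - {"dp":[0,0,-0.02],"angular":[0,0,0],"gripper":85}
    - {"dp":[0,0,0],"angular":[0,0,0],"gripper":85}
    - {"dp":[0.06,0,0],"angular":[0,0,0],"gripper":85}
    - {"dp":[0.06,0,0],"angular":[0,0,0],"gripper":85}
    - {"dp":[0.06,0,0],"angular":[0,0,0],"gripper":85}
    - {"dp":[0.02,0,0],"angular":[0,0,0],"gripper":85}
    - {"dp":[0,0,0],"angular":[0,0,0],"gripper":85}

```text
clock: 4.3
position: [0.4487, -0.3288, 0.01]
ee_rot: [-0.376, -0.6, -0.372, 0.601]
contact_force: [0.1, 0.0, 0.1]
width: 0.0849
```

```bash
python3 go.py .4493 -.3267 .007 -26
```

```text
pos [ 0.4487 -0.3288  0.01  ] q [-0.76  0.46  1.85 -0.    0.83  1.27] F [0.1 0.  0.1] w 0.0849 t 4.3
angular [-0.002  0.002 -0.002] deg [-0.2  0.2 -0.2]
dp now-axes [ 0.025 -0.004 -0.018] dp target-axes [ 0.025 -0.004 -0.018]
```

Close in; centre the last 2 mm and grip.

Call:
arm_command:
  series:
    - {"dp":[0.02,0,-0.015],"angular":[0,0,0],"gripper":85}
    - {"dp":[0,0,0],"angular":[0,0,0],"gripper":75}
    - {"dp":[0,0,0],"angular":[0,0,0],"gripper":66}
    - {"dp":[0,0,0],"angular":[0,0,0],"gripper":60}
    - {"dp":[0,0,0],"angular":[0,0,0],"gripper":56}
    - {"dp":[0,0,0],"angular":[0,0,0],"gripper":56}
    - {"dp":[-0.1,0,0],"angular":[0,0,0],"gripper":56}
    - {"dp":[-0.1,0,0],"angular":[0,0,0],"gripper":56}
  grip_force: 30

```text
clock: 5.3
position: [0.4494, -0.3269, 0.0324]
ee_rot: [-0.375, -0.6, -0.372, 0.601]
contact_force: [-0.1, -0.5, 0.6]
width: 0.063
```

```bash
python3 - <<'E'
from meas import *; from go import go
go(.4832,-.1555,.12,-9)
d=cam('wrist'); cv2.imwrite('pics/w2.png',d['image'])
E
```

```text
pos [ 0.4494 -0.3269  0.0324] q [-0.75  0.43  1.83 -0.    0.88  1.28] F [-0.1 -0.5  0.6] w 0.063 t 5.3
angular [-0.191  0.002 -0.002] deg [-17.2   0.2  -0.1]
dp now-axes [-0.735 -0.375 -1.404] dp target-axes [-0.73   0.055 -1.455]
```

View pics/w2.png

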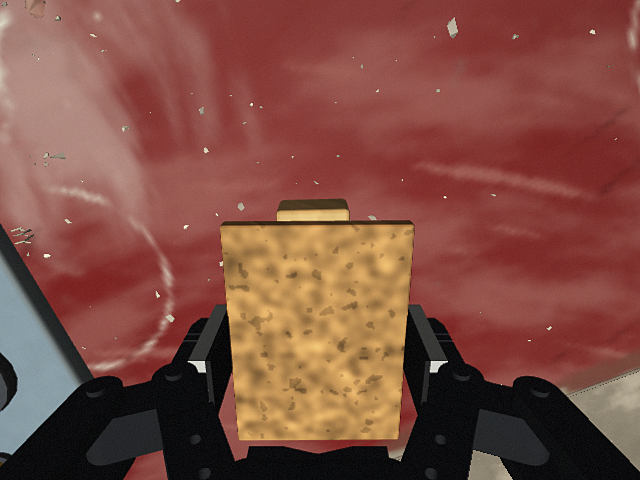

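The cork is gripped level between the pads at (222–413, 222–440), clear of the batten. Now I lift it, turn it and carry it.

```bash
python3 - <<'E'
from meas import *
d=cam('wrist'); s=get_state(); im=d['image'].copy(); d['image'][:]=0; d['image'][222:450,215:420]=im[222:450,215:420]
rect(d,(10,90,120),(24,255,255),s['position'][2]+.018,'cork'); print(s['position'])
E
```

```text
cork px (220, 225, 194, 216) centre [ 448.6 -326.9] size [64.4 90.6] deg -25.9
[ 0.45030419 -0.32770911  0.03350334]
```

Call:
arm_command:
  series:
    - {"dp":[-0.2,0,0],"angular":[0,0,0],"gripper":56}
    - {"dp":[-0.2,0,0],"angular":[0,0,0],"gripper":56}
    - {"dp":[-0.2,0,0],"angular":[-0.05,0,0],"gripper":56}
    - {"dp":[-0.1,0,0],"angular":[-0.07,0,0],"gripper":56}
    - {"dp":[0,0,0],"angular":[-0.06,0,0],"gripper":56}
    - {"dp":[0,0.01,-0.2],"angular":[0,0,0],"gripper":56}
    - {"dp":[0,0.01,-0.2],"angular":[0,0,0],"gripper":56}
    - {"dp":[0,0.01,-0.2],"angular":[0,0,0],"gripper":56}

```text
clock: 6.4
position: [0.4656, -0.2568, 0.1221]
ee_rot: [-0.461, -0.54, -0.452, 0.541]
contact_force: [-0.3, 0.7, -0.4]
width: 0.0632
```

```bash
python3 go.py .4832 -.1555 .12 -9
```

```text
pos [ 0.4656 -0.2568  0.1221] q [-0.63  0.29  1.77 -0.    1.06  1.11] F [-0.3  0.7 -0.4] w 0.0632 t 6.4
angular [-0.007  0.005 -0.005] deg [-0.6  0.5 -0.5]
dp now-axes [ 0.01   0.004 -0.857] dp target-axes [ 0.017  0.013 -0.857]
```

Call:
arm_command:
  series:
    - {"dp":[0,0,-0.18],"angular":[-0.006,0.005,-0.005],"gripper":56}
    - {"dp":[0,0,-0.18],"angular":[0,0,0],"gripper":56}
    - {"dp":[0,0,-0.16],"angular":[0,0,0],"gripper":56}
    - {"dp":[0,0,-0.12],"angular":[0,0,0],"gripper":56}
    - {"dp":[0,0,-0.05],"angular":[0,0,0],"gripper":56}
    - {"dp":[0,0,-0.02],"angular":[0,0,0],"gripper":56}
    - {"dp":[0,0,0],"angular":[0,0,0],"gripper":56}
    - {"dp":[0,0,0],"angular":[0,0,0],"gripper":56}

```text
clock: 7.4
position: [0.4801, -0.1684, 0.1224]
ee_rot: [-0.46, -0.537, -0.459, 0.538]
contact_force: [-0.7, -0.1, -0.7]
width: 0.0631
```

```bash
python3 - <<'E'
from meas import *; from go import go
go(.4832,-.1555,.12,-9)
d=cam('wrist'); cv2.imwrite('pics/w3.png',d['image']); s=get_state(); im=d['image'].copy(); d['image'][:]=0; d['image'][222:450,215:420]=im[222:450,215:420]
rect(d,(10,90,120),(24,255,255),s['position'][2]+.018,'cork'); print(s['position'])
E
```

```text
pos [ 0.4801 -0.1684  0.1224] q [-0.47  0.27  1.81 -0.    1.06  1.25] F [-0.7 -0.1 -0.7] w 0.0631 t 7.4
angular [ 0.001  0.001 -0.   ] deg [ 0.1  0.1 -0. ]
dp now-axes [ 0.02   0.009 -0.11 ] dp target-axes [ 0.02   0.009 -0.11 ]
cork px (220, 225, 194, 216) centre [ 478.7 -168. ] size [64.  90.5] deg -8.7
[ 0.48011128 -0.16840446  0.12237269]
```

View pics/w3.png

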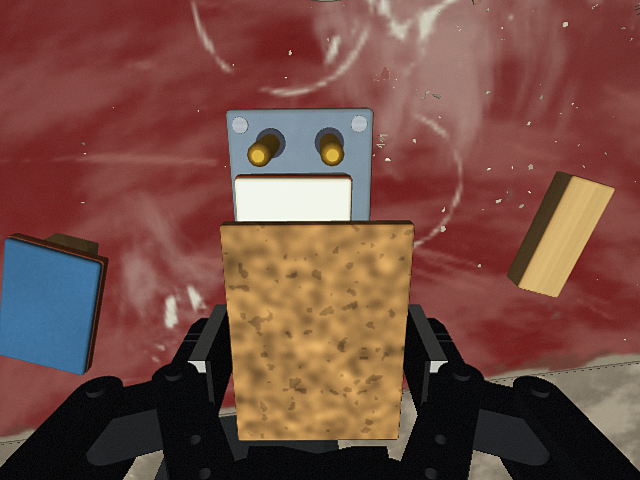

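The cork is level over the cassette. The far posts are at (258,157) and (332,155), the white tile's far corners at (236,177) and (351,175), and the blue tile is visible at left.

```bash
python3 - <<'E'
from meas import *
d=cam('wrist')
w=ray(d,[(236,177),(351,175)],.067)[:,:2]*1000; h=cv2.cvtColor(d['image'],cv2.COLOR_BGR2HSV)
p=ray(d,[(258,157),(332,155)],.069)[:,:2]*1000
for n,q,L in(('white',w,45),('posts',p,55)):
    v=q[1]-q[0]; u=np.array([-v[1],v[0]])/np.linalg.norm(v); print(n,q.round(1),np.linalg.norm(v),'axis',np.degrees(np.arctan2(u[1],u[0])),'centre',q.mean(0)-L*u)
im=d['image'].copy(); im[:,120:]=0; d['image']=im; rect(d,*BLUE,.032,'blue')
E
```

```text
white [[ 531.3 -135.3]
 [ 523.4 -192.1]] 57.35407279686544 axis -7.953336630512399 centre [ 482.79088929 -157.50354838]
posts [[ 539.6 -148.5]
 [ 534.9 -184.2]] 35.96112190538747 axis -7.420785017915194 centre [ 482.69401265 -159.23677219]
blue px (0, 238, 101, 137) centre [459.   15.8] size [60. 90.] deg -26.6
```

```bash
python3 go.py .4844 -.1577 .075 -8.5
```

```text
pos [ 0.4801 -0.1684  0.1224] q [-0.47  0.27  1.81 -0.    1.06  1.25] F [ 0.7  0.9 -0.4] w 0.0637 t 7.5
angular [-0.005  0.001 -0.   ] deg [-0.4  0.1 -0. ]
dp now-axes [ 0.395  0.022 -0.094] dp target-axes [ 0.395  0.022 -0.093]
```

Call:
arm_command:
  series:
    - {"dp":[0,0.025,-0.05],"angular":[0,0,0],"gripper":56}
    - {"dp":[0,0,-0.03],"angular":[0,0,0],"gripper":56}
    - {"dp":[0,0,0],"angular":[0,0,0],"gripper":56}
    - {"dp":[0.1,0,0],"angular":[0,0,0],"gripper":56}
    - {"dp":[0.1,0,0],"angular":[0,0,0],"gripper":56}
    - {"dp":[0.08,0,0],"angular":[0,0,0],"gripper":56}
    - {"dp":[0.02,0,0],"angular":[0,0,0],"gripper":56}
    - {"dp":[0,0,0],"angular":[0,0,0],"gripper":56}

```text
clock: 8.5
position: [0.4841, -0.1589, 0.0828]
ee_rot: [-0.459, -0.537, -0.46, 0.538]
contact_force: [0.3, -0.3, -1.0]
width: 0.0631
```

```bash
python3 go.py .4844 -.1577 .060 -8.5
```

```text
pos [ 0.4841 -0.1589  0.0828] q [-0.45  0.31  1.86 -0.    0.97  1.28] F [ 0.3 -0.3 -1. ] w 0.0631 t 8.5
angular [-0.005  0.     0.001] deg [-0.5  0.   0.1]
dp now-axes [ 0.19   0.001 -0.01 ] dp target-axes [ 0.19   0.001 -0.01 ]
```

Call:
arm_command:
  series:
    - {"dp":[0.04,0,-0.01],"angular":[-0.004,0,0],"gripper":56}
    - {"dp":[0.05,0,0],"angular":[0,0,0],"gripper":56}
    - {"dp":[0.05,0,0],"angular":[0,0,0],"gripper":56}
    - {"dp":[0.03,0,0],"angular":[0,0,0],"gripper":56}
    - {"dp":[0.03,0,0],"angular":[0,0,0],"gripper":56}
    - {"dp":[0.015,0,0],"angular":[0,0,0],"gripper":56}
    - {"dp":[0,0,0],"angular":[0,0,0],"gripper":56}
    - {"dp":[0,0,0],"angular":[0,0,0],"gripper":56}

```text
clock: 9.5
position: [0.4849, -0.158, 0.0558]
ee_rot: [-0.461, -0.536, -0.461, 0.536]
contact_force: [-0.0, 0.2, -1.1]
width: 0.0629
```

```bash
python3 go.py .4844 -.1577 .055 -8.5
```

```text
pos [ 0.4849 -0.158   0.0558] q [-0.45  0.34  1.9  -0.    0.9   1.27] F [-0.   0.2 -1.1] w 0.0629 t 9.5
angular [-0.001  0.001  0.   ] deg [-0.1  0.1  0. ]
dp now-axes [ 0.007 -0.005 -0.002] dp target-axes [ 0.007 -0.005 -0.002]
```

Call:
arm_command:
  series:
    - {"dp":[0.007,-0.004,0],"angular":[0,0,0],"gripper":56}
    - {"dp":[0.007,0,0],"angular":[0,0,0],"gripper":56}
    - {"dp":[0,0,0],"angular":[0,0,0],"gripper":56}
    - {"dp":[0,0,0],"angular":[0,0,0],"gripper":56}
    - {"dp":[0,0,0],"angular":[0,0,0],"gripper":56}
    - {"dp":[0,0,0],"angular":[0,0,0],"gripper":56}
    - {"dp":[0,0,0],"angular":[0,0,0],"gripper":56}
    - {"dp":[0,0,0],"angular":[0,0,0],"gripper":56}

```text
clock: 10.5
position: [0.4846, -0.158, 0.0549]
ee_rot: [-0.462, -0.536, -0.461, 0.536]
contact_force: [-0.1, -0.2, 1.1]
width: 0.0631
```

```bash
python3 go.py .4844 -.1577 .055 -8.5
```

```text
pos [ 0.4846 -0.158   0.0549] q [-0.45  0.35  1.9  -0.    0.9   1.27] F [-0.1 -0.2  1.1] w 0.0631 t 10.5
angular [-0.001  0.001 -0.001] deg [-0.1  0.1 -0. ]
dp now-axes [-0.001 -0.002 -0.002] dp target-axes [-0.001 -0.002 -0.002]
```

Call:
arm_command:
  series:
    - {"dp":[0,0,0],"angular":[0,0,0],"gripper":80}
    - {"dp":[0,0,0],"angular":[0,0,0],"gripper":85}
    - {"dp":[0,0,0],"angular":[0,0,0],"gripper":85}
    - {"dp":[0,0,0],"angular":[0,0,0],"gripper":85}
    - {"dp":[-0.1,0,0],"angular":[0,0,0],"gripper":85}
    - {"dp":[-0.2,0,0],"angular":[0,0,0],"gripper":85}
    - {"dp":[-0.2,0,0],"angular":[0,0,0],"gripper":85}
    - {"dp":[-0.1,0,0],"angular":[0,0,0],"gripper":85}

```text
clock: 11.5
position: [0.4844, -0.1578, 0.1297]
ee_rot: [-0.461, -0.536, -0.461, 0.536]
contact_force: [0.9, -0.7, -0.2]
width: 0.0852
```

```bash
python3 - <<'E'
from meas import *; from go import go
go(.459,.016,.10,-26.6)
d=cam('wrist'); cv2.imwrite('pics/w4.png',d['image']); im=d['image'].copy(); d['image'][:]=0; d['image'][150:430,205:430]=im[150:430,205:430]
rect(d,(10,90,120),(24,255,255),.073,'cork')
E
```

```text
pos [ 0.4844 -0.1578  0.1297] q [-0.45  0.26  1.8  -0.    1.08  1.27] F [ 0.9 -0.7 -0.2] w 0.0852 t 11.5
angular [ 0.2    0.001 -0.   ] deg [18.   0.1 -0. ]
dp now-axes [ 0.246 -0.425 -1.401] dp target-axes [ 0.248 -0.838 -1.2  ]
cork px (254, 179, 127, 172) centre [ 478.1 -156.9] size [ 63.9 101. ] deg -8.2
```

View pics/w4.png

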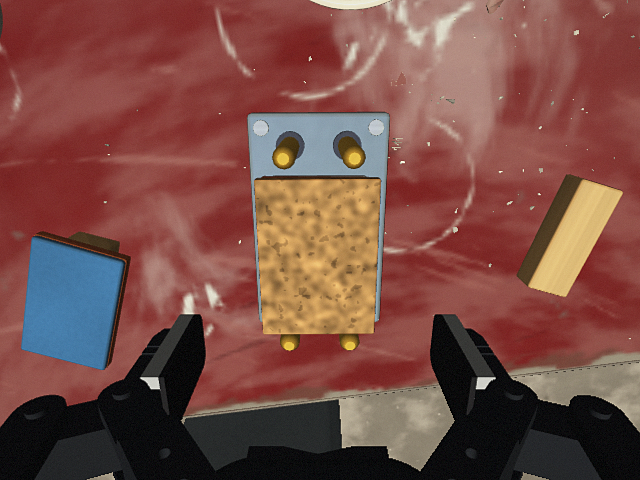

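The cork lies flat at (255–380, 179–333), between the posts at (283,159), (353,157), (290,344) and (350,344). The mask had picked up the near posts, so I use the corners.

```bash
python3 - <<'E'
from meas import *
d=cam('wrist')
c=ray(d,[(255,179),(380,179),(375,333),(263,333)],.073)[:,:2]*1000; p=ray(d,[(283,159),(353,157),(350,344),(290,344)],.069)[:,:2]*1000
for n,q in(('cork',c),('posts',p)):
    u=q[0]+q[1]-q[2]-q[3]; print(n,q.mean(0).round(1),np.degrees(np.arctan2(u[1],u[0])).round(1),(np.linalg.norm(u)/2).round(1),np.linalg.norm(q[0]-q[1]).round(1))
im=d['image'].copy(); im[:,140:]=0; d['image']=im; rect(d,*BLUE,.032,'blue')
E
```

```text
cork [ 484.  -158.4] -8.1 90.0 63.3
posts [ 483.9 -158.8] -8.0 110.1 35.5
blue px (22, 237, 103, 133) centre [458.9  15.2] size [58.8 89.6] deg -26.6
```

Call:
arm_command:
  series:
    - {"dp":[-0.05,0,0],"angular":[0.07,0,0],"gripper":85}
    - {"dp":[0,0,0],"angular":[0.07,0,0],"gripper":85}
    - {"dp":[0,0,0],"angular":[0.06,0,0],"gripper":85}
    - {"dp":[0,0,0],"angular":[0,0,0],"gripper":85}
    - {"dp":[0,-0.17,-0.25],"angular":[0,0,0],"gripper":85}
    - {"dp":[0,-0.17,-0.25],"angular":[0,0,0],"gripper":85}
    - {"dp":[0,-0.17,-0.25],"angular":[0,0,0],"gripper":85}
    - {"dp":[0,-0.13,-0.2],"angular":[0,0,0],"gripper":85}

```text
clock: 12.6
position: [0.4649, -0.0187, 0.1309]
ee_rot: [-0.368, -0.601, -0.371, 0.605]
contact_force: [0.5, 1.3, 0.1]
width: 0.0847
```

```bash
python3 go.py .459 .016 .09 -26.6
```

```text
pos [ 0.4649 -0.0187  0.1309] q [-0.19  0.2   1.88  0.    1.07  1.85] F [0.5 1.3 0.1] w 0.0847 t 12.6
angular [-0.004  0.001  0.005] deg [-0.4  0.1  0.4]
dp now-axes [ 0.341 -0.173 -0.236] dp target-axes [ 0.34  -0.174 -0.237]
```

Call:
arm_command:
  series:
    - {"dp":[0.05,-0.06,-0.08],"angular":[-0.003,0,0.004],"gripper":85}
    - {"dp":[0.05,-0.04,-0.06],"angular":[0,0,0],"gripper":85}
    - {"dp":[0,0,-0.02],"angular":[0,0,0],"gripper":85}
    - {"dp":[0,0,0],"angular":[0,0,0],"gripper":85}
    - {"dp":[0,0,0],"angular":[0,0,0],"gripper":85}

```text
invalid input at $.series: expected 8 rows
```

```bash
python3 - <<'E'
from meas import *; from go import go
go(.459,.0155,.06,-26.6)
E
```

```text
pos [ 0.4649 -0.0187  0.1309] q [-0.19  0.2   1.88  0.    1.07  1.85] F [0.5 1.3 0.1] w 0.0847 t 12.6
angular [-0.004  0.001  0.005] deg [-0.4  0.1  0.4]
dp now-axes [ 0.591 -0.169 -0.233] dp target-axes [ 0.59  -0.172 -0.233]
```

Call:
arm_command:
  series:
    - {"dp":[0.05,-0.06,-0.08],"angular":[-0.003,0,0.004],"gripper":85}
    - {"dp":[0.05,-0.04,-0.06],"angular":[0,0,0],"gripper":85}
    - {"dp":[0,-0.02,-0.03],"angular":[0,0,0],"gripper":85}
    - {"dp":[0,0,0],"angular":[0,0,0],"gripper":85}
    - {"dp":[0.05,0,0],"angular":[0,0,0],"gripper":85}
    - {"dp":[0.05,0,0],"angular":[0,0,0],"gripper":85}
    - {"dp":[0,0,0],"angular":[0,0,0],"gripper":85}
    - {"dp":[0,0,0],"angular":[0,0,0],"gripper":85}

```text
clock: 13.6
position: [0.4607, 0.0055, 0.1039]
ee_rot: [-0.372, -0.6, -0.372, 0.603]
contact_force: [-0.2, 0.2, 0.2]
width: 0.0851
```

```bash
python3 - <<'E'
from meas import *; from go import go
go(.459,.0155,.03,-26.6)
d=cam('wrist'); rect(d,*BLUE,.032,'blue')
E
```

```text
pos [0.4607 0.0055 0.1039] q [-0.14  0.22  1.93 -0.    0.99  1.9 ] F [-0.2  0.2  0.2] w 0.0851 t 13.6
angular [0.001 0.003 0.001] deg [0.1 0.2 0.1]
dp now-axes [ 0.616 -0.049 -0.071] dp target-axes [ 0.616 -0.05  -0.068]
blue px (249, 185, 107, 142) centre [458.6  15.5] size [58.4 88.2] deg -26.6
```

Call:
arm_command:
  series:
    - {"dp":[0,-0.03,-0.045],"angular":[0,0,0],"gripper":85}
    - {"dp":[0,-0.012,-0.02],"angular":[0,0,0],"gripper":85}
    - {"dp":[0.12,0,0],"angular":[0,0,0],"gripper":85}
    - {"dp":[0.16,0,0],"angular":[0,0,0],"gripper":85}
    - {"dp":[0.12,0,0],"angular":[0,0,0],"gripper":85}
    - {"dp":[0.08,0,0],"angular":[0,0,0],"gripper":85}
    - {"dp":[0,0,0],"angular":[0,0,0],"gripper":85}
    - {"dp":[0,0,0],"angular":[0,0,0],"gripper":85}

```text
clock: 14.65
position: [0.4612, 0.0165, 0.0465]
ee_rot: [-0.374, -0.601, -0.371, 0.601]
contact_force: [0.4, 0.2, 0.4]
width: 0.0849
```

```bash
python3 go.py .4588 .0155 .019 -26.6
```

```text
pos [0.4612 0.0165 0.0465] q [-0.11  0.3   2.01 -0.    0.83  1.92] F [0.4 0.2 0.4] w 0.0849 t 14.65
angular [ 0.002  0.002 -0.002] deg [ 0.2  0.1 -0.1]
dp now-axes [ 0.229 -0.015  0.016] dp target-axes [ 0.229 -0.014  0.017]
```

Call:
arm_command:
  series:
    - {"dp":[0.05,-0.012,0.012],"angular":[0,0,0],"gripper":85}
    - {"dp":[0.06,0,0],"angular":[0,0,0],"gripper":85}
    - {"dp":[0.05,0,0],"angular":[0,0,0],"gripper":85}
    - {"dp":[0.04,0,0],"angular":[0,0,0],"gripper":85}
    - {"dp":[0.02,0,0],"angular":[0,0,0],"gripper":85}
    - {"dp":[0.01,0,0],"angular":[0,0,0],"gripper":85}
    - {"dp":[0,0,0],"angular":[0,0,0],"gripper":80}
    - {"dp":[0,0,0],"angular":[0,0,0],"gripper":74}

```text
clock: 15.65
position: [0.46, 0.0156, 0.0178]
ee_rot: [0.374, 0.601, 0.371, -0.601]
contact_force: [0.1, -0.3, -0.4]
width: 0.074
```

```bash
python3 go.py .4588 .0155 .019 -26.6
```

```text
pos [0.46   0.0156 0.0178] q [-0.11  0.34  2.05 -0.    0.75  1.92] F [ 0.1 -0.3 -0.4] w 0.074 t 15.65
angular [ 0.002  0.001 -0.003] deg [ 0.2  0.1 -0.3]
dp now-axes [-0.01  -0.009  0.005] dp target-axes [-0.01  -0.009  0.005]
```

Call:
arm_command:
  series:
    - {"dp":[-0.008,-0.006,0.004],"angular":[0,0,0],"gripper":66}
    - {"dp":[0,0,0],"angular":[0,0,0],"gripper":58}
    - {"dp":[0,0,0],"angular":[0,0,0],"gripper":52}
    - {"dp":[0,0,0],"angular":[0,0,0],"gripper":52}
    - {"dp":[0,0,0],"angular":[0,0,0],"gripper":52}
    - {"dp":[0,0,0],"angular":[0,0,0],"gripper":52}
    - {"dp":[-0.05,0,0],"angular":[0,0,0],"gripper":52}
    - {"dp":[-0.1,0,0],"angular":[0,0,0],"gripper":52}
  grip_force: 50

```text
clock: 16.65
position: [0.458, 0.0157, 0.0374]
ee_rot: [-0.374, -0.601, -0.371, 0.601]
contact_force: [-0.6, -0.0, -1.0]
width: 0.0581
```

```bash
python3 - <<'E'
from meas import *; from go import go
go(.484,-.158,.16,-8.1)
d=cam('wrist'); cv2.imwrite('pics/w5.png',d['image']); s=get_state()
rect(d,*BLUE,s['position'][2]+.013,'blue'); print(s['position'])
E
```

```text
pos [0.458  0.0157 0.0374] q [-0.12  0.31  2.03 -0.    0.81  1.92] F [-0.6 -0.  -1. ] w 0.0581 t 16.65
angular [-0.203  0.002 -0.001] deg [-18.3   0.2  -0.1]
dp now-axes [-1.017  0.84   1.203] dp target-axes [-1.022  0.418  1.403]
blue px (233, 219, 170, 208) centre [458.8  15.3] size [57.5 87.7] deg -26.5
[0.45933788 0.01555268 0.03897848]
```

View pics/w5.png

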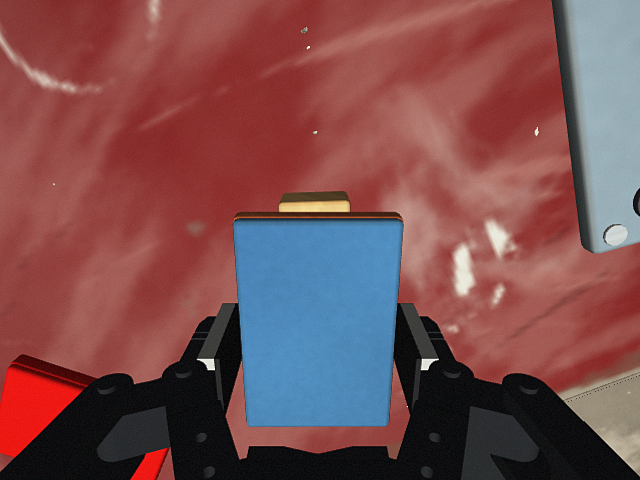

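The blue tile is held level at (233–403, 213–427), clear of the batten. Next is the lift and carry.

Call:
arm_command:
  series:
    - {"dp":[-0.2,0,0],"angular":[0,0,0],"gripper":52}
    - {"dp":[-0.2,0,0],"angular":[0,0,0],"gripper":52}
    - {"dp":[-0.2,0,0],"angular":[-0.05,0,0],"gripper":52}
    - {"dp":[-0.14,0,0],"angular":[-0.08,0,0],"gripper":52}
    - {"dp":[0,0,0],"angular":[-0.07,0,0],"gripper":52}
    - {"dp":[0,0.05,0.2],"angular":[0,0,0],"gripper":52}
    - {"dp":[0,0.06,0.2],"angular":[0,0,0],"gripper":52}
    - {"dp":[0,0.06,0.2],"angular":[0,0,0],"gripper":52}

```text
clock: 17.7
position: [0.4699, -0.0584, 0.1359]
ee_rot: [0.47, 0.534, 0.462, -0.53]
contact_force: [1.0, 0.6, -2.3]
width: 0.0583
```

```bash
python3 go.py .4845 -.1578 .12 -8.1
```

```text
pos [ 0.4699 -0.0584  0.1359] q [-0.27  0.2   1.87 -0.    1.06  1.43] F [ 1.   0.6 -2.3] w 0.0583 t 17.7
angular [ 0.006  0.002 -0.008] deg [ 0.5  0.1 -0.7]
dp now-axes [0.137 0.228 0.805] dp target-axes [0.133 0.237 0.803]
```

Call:
arm_command:
  series:
    - {"dp":[0,0.05,0.17],"angular":[0.005,0,-0.007],"gripper":52}
    - {"dp":[0,0.05,0.17],"angular":[0,0,0],"gripper":52}
    - {"dp":[0,0.05,0.16],"angular":[0,0,0],"gripper":52}
    - {"dp":[0,0.03,0.12],"angular":[0,0,0],"gripper":52}
    - {"dp":[0,0.02,0.05],"angular":[0,0,0],"gripper":52}
    - {"dp":[0,0,0],"angular":[0,0,0],"gripper":52}
    - {"dp":[0,0,0],"angular":[0,0,0],"gripper":52}
    - {"dp":[0,0,0],"angular":[0,0,0],"gripper":52}

```text
clock: 18.7
position: [0.4826, -0.1446, 0.1378]
ee_rot: [0.464, 0.534, 0.462, -0.534]
contact_force: [-0.3, 0.5, -1.9]
width: 0.0585
```

```bash
python3 - <<'E'
from meas import *; from go import go
go(.4845,-.1578,.10,-8.1)
d=cam('wrist'); s=get_state()
rect(d,*BLUE,s['position'][2]+.013,'blue'); print(s['position'])
E
```

```text
pos [ 0.4826 -0.1446  0.1378] q [-0.43  0.24  1.8  -0.    1.09  1.28] F [-0.3  0.5 -1.9] w 0.0585 t 18.7
angular [-0.     0.001 -0.001] deg [-0.   0.1 -0.1]
dp now-axes [0.315 0.03  0.106] dp target-axes [0.315 0.031 0.107]
blue px (233, 219, 170, 208) centre [ 482.4 -144.4] size [58.3 88.9] deg -8.3
[ 0.48259191 -0.14454024  0.13776625]
```

Call:
arm_command:
  series:
    - {"dp":[0,0.02,0.07],"angular":[0,0,0],"gripper":52}
    - {"dp":[0,0.01,0.03],"angular":[0,0,0],"gripper":52}
    - {"dp":[0,0,0],"angular":[0,0,0],"gripper":52}
    - {"dp":[0.1,0,0],"angular":[0,0,0],"gripper":52}
    - {"dp":[0.12,0,0],"angular":[0,0,0],"gripper":52}
    - {"dp":[0.1,0,0],"angular":[0,0,0],"gripper":52}
    - {"dp":[0.04,0,0],"angular":[0,0,0],"gripper":52}
    - {"dp":[0,0,0],"angular":[0,0,0],"gripper":52}

```text
clock: 19.75
position: [0.4838, -0.1569, 0.0904]
ee_rot: [-0.463, -0.534, -0.464, 0.534]
contact_force: [0.1, 0.1, -1.6]
width: 0.0584
```

```bash
python3 go.py .4845 -.1578 .0705 -8.1
```

```text
pos [ 0.4838 -0.1569  0.0904] q [-0.45  0.3   1.86 -0.    0.98  1.26] F [ 0.1  0.1 -1.6] w 0.0584 t 19.75
angular [0. 0. 0.] deg [0. 0. 0.]
dp now-axes [0.166 0.007 0.006] dp target-axes [0.166 0.007 0.006]
```

Call:
arm_command:
  series:
    - {"dp":[0.03,0.006,0.005],"angular":[0,0,0],"gripper":52}
    - {"dp":[0.04,0,0],"angular":[0,0,0],"gripper":52}
    - {"dp":[0.03,0,0],"angular":[0,0,0],"gripper":52}
    - {"dp":[0.03,0,0],"angular":[0,0,0],"gripper":52}
    - {"dp":[0.015,0,0],"angular":[0,0,0],"gripper":52}
    - {"dp":[0.01,0,0],"angular":[0,0,0],"gripper":52}
    - {"dp":[0,0,0],"angular":[0,0,0],"gripper":52}
    - {"dp":[0,0,0],"angular":[0,0,0],"gripper":52}

```text
clock: 20.75
position: [0.4854, -0.1581, 0.0726]
ee_rot: [0.465, 0.534, 0.463, -0.534]
contact_force: [-1.5, 0.6, 1.1]
width: 0.0583
```

```bash
python3 go.py .4845 -.1578 .0705 -8.1
```

```text
pos [ 0.4854 -0.1581  0.0726] q [-0.45  0.32  1.88 -0.    0.94  1.26] F [-1.5  0.6  1.1] w 0.0583 t 20.75
angular [ 0.     0.001 -0.001] deg [ 0.   0.1 -0.1]
dp now-axes [ 0.017 -0.008 -0.001] dp target-axes [ 0.017 -0.008 -0.001]
```

Call:
arm_command:
  series:
    - {"dp":[0.008,-0.005,0],"angular":[0,0,0],"gripper":52}
    - {"dp":[0.005,0,0],"angular":[0,0,0],"gripper":52}
    - {"dp":[0,0,0],"angular":[0,0,0],"gripper":52}
    - {"dp":[0,0,0],"angular":[0,0,0],"gripper":52}
    - {"dp":[0,0,0],"angular":[0,0,0],"gripper":52}
    - {"dp":[0,0,0],"angular":[0,0,0],"gripper":52}
    - {"dp":[0,0,0],"angular":[0,0,0],"gripper":52}
    - {"dp":[0,0,0],"angular":[0,0,0],"gripper":52}

```text
clock: 21.75
position: [0.4854, -0.1581, 0.0716]
ee_rot: [0.465, 0.534, 0.462, -0.533]
contact_force: [-1.1, 0.6, 3.4]
width: 0.0583
```

```bash
python3 - <<'E'
from meas import *; from go import go
go(.4845,-.1578,.0705,-8.1)
d=cam('wrist'); cv2.imwrite('pics/w6.png',d['image']); rect(d,*BLUE,.085,'blue')
E
```

```text
pos [ 0.4854 -0.1581  0.0716] q [-0.45  0.32  1.88 -0.    0.93  1.26] F [-1.1  0.6  3.4] w 0.0583 t 21.75
angular [ 0.     0.001 -0.002] deg [ 0.   0.1 -0.2]
dp now-axes [ 0.009 -0.008 -0.001] dp target-axes [ 0.009 -0.008 -0.001]
blue px (233, 219, 170, 207) centre [ 485.7 -158. ] size [58.  87.9] deg -8.2
```

View pics/w6.png

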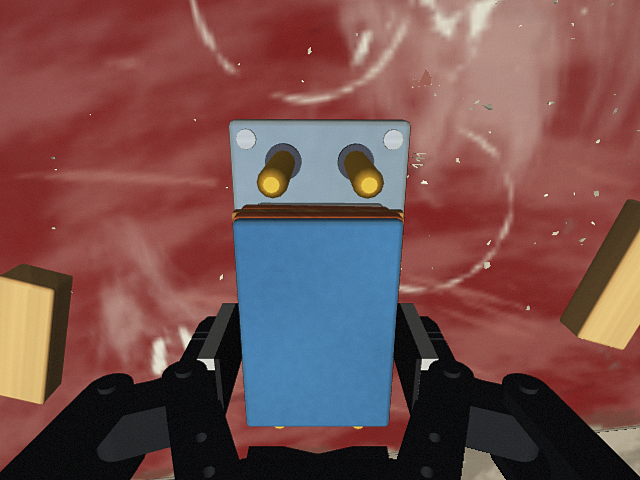

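The blue tile sits on the cork, square between the posts (far posts at (272,185) and (369,185), tile far edge at row 213). I release it and rise.

Call:
arm_command:
  series:
    - {"dp":[0,0,0],"angular":[0,0,0],"gripper":70}
    - {"dp":[0,0,0],"angular":[0,0,0],"gripper":85}
    - {"dp":[0,0,0],"angular":[0,0,0],"gripper":85}
    - {"dp":[0,0,0],"angular":[0,0,0],"gripper":85}
    - {"dp":[-0.1,0,0],"angular":[0,0,0],"gripper":85}
    - {"dp":[-0.2,0,0],"angular":[0,0,0],"gripper":85}
    - {"dp":[-0.2,0,0],"angular":[0,0,0],"gripper":85}
    - {"dp":[0,0,0],"angular":[0,0,0],"gripper":85}

```text
clock: 22.8
position: [0.4858, -0.1584, 0.1343]
ee_rot: [0.465, 0.535, 0.462, -0.533]
contact_force: [-0.3, -0.5, -0.1]
width: 0.0848
```

```bash
python3 - <<'E'
from meas import *; from go import go
go(.4845,-.1578,.095,-8.1)
d=cam('wrist'); cv2.imwrite('pics/w7.png',d['image']); rect(d,*BLUE,.085,'blue')
E
```

```text
pos [ 0.4858 -0.1584  0.1343] q [-0.45  0.25  1.8  -0.    1.09  1.26] F [-0.3 -0.5 -0.1] w 0.0848 t 22.8
angular [ 0.     0.001 -0.003] deg [ 0.   0.1 -0.3]
dp now-axes [ 0.327 -0.013 -0.004] dp target-axes [ 0.327 -0.011 -0.004]
blue px (258, 184, 119, 157) centre [ 485.2 -157.9] size [58.3 88.1] deg -8.2
```

View pics/w7.png

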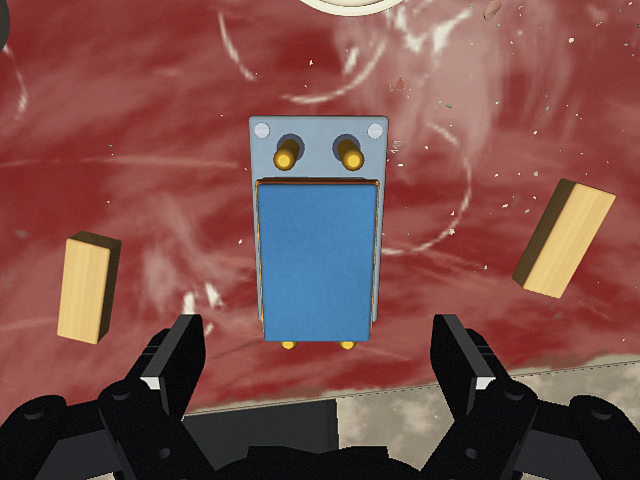

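The blue tile lies squarely at (258–377, 184–341), about 1 mm from centre. I shut the fingers and come down over its middle.

Call:
arm_command:
  series:
    - {"dp":[0,-0.005,0],"angular":[0,0,-0.003],"gripper":0}
    - {"dp":[0,0,0],"angular":[0,0,0],"gripper":0}
    - {"dp":[0,0,0],"angular":[0,0,0],"gripper":0}
    - {"dp":[0,0,0],"angular":[0,0,0],"gripper":0}
    - {"dp":[0.08,0,0],"angular":[0,0,0],"gripper":0}
    - {"dp":[0.1,0,0],"angular":[0,0,0],"gripper":0}
    - {"dp":[0.06,0,0],"angular":[0,0,0],"gripper":0}
    - {"dp":[0,0,0],"angular":[0,0,0],"gripper":0}

```text
clock: 23.85
position: [0.4815, -0.1567, 0.0986]
ee_rot: [-0.461, -0.532, -0.466, 0.536]
contact_force: [0.7, -0.2, 0.1]
width: -0.0002
```

```bash
python3 go.py .4845 -.158 .085 -8.1
```

```text
pos [ 0.4815 -0.1567  0.0986] q [-0.45  0.29  1.84 -0.    1.02  1.26] F [ 0.7 -0.2  0.1] w -0.0002 t 23.85
angular [ 0.    -0.001  0.006] deg [ 0.  -0.1  0.6]
dp now-axes [0.113 0.027 0.007] dp target-axes [0.114 0.026 0.007]
```

Call:
arm_command:
  series:
    - {"dp":[0.02,0.02,0.005],"angular":[0,0,0.005],"gripper":0}
    - {"dp":[0.02,0,0],"angular":[0,0,0],"gripper":0}
    - {"dp":[0.03,0,0],"angular":[0,0,0],"gripper":0}
    - {"dp":[0.02,0,0],"angular":[0,0,0],"gripper":0}
    - {"dp":[0.015,0,0],"angular":[0,0,0],"gripper":0}
    - {"dp":[0.01,0,0],"angular":[0,0,0],"gripper":0}
    - {"dp":[0,0,0],"angular":[0,0,0],"gripper":0}
    - {"dp":[0,0,0],"angular":[0,0,0],"gripper":0}

```text
clock: 24.85
position: [0.4846, -0.158, 0.0851]
ee_rot: [0.464, 0.534, 0.463, -0.534]
contact_force: [-0.5, -0.3, 1.4]
width: 0.0001
```

```bash
python3 go.py .4845 -.158 .069 -8.1
```

```text
pos [ 0.4846 -0.158   0.0851] q [-0.45  0.31  1.86  0.    0.97  1.26] F [-0.5 -0.3  1.4] w 0.0001 t 24.85
angular [ 0. -0. -0.] deg [ 0. -0. -0.]
dp now-axes [ 0.134 -0.001  0.   ] dp target-axes [ 0.134 -0.001  0.   ]
```

Call:
arm_command:
  series:
    - {"dp":[0.02,0,0],"angular":[0,0,0],"gripper":0}
    - {"dp":[0.02,0,0],"angular":[0,0,0],"gripper":0}
    - {"dp":[0.02,0,0],"angular":[0,0,0],"gripper":0}
    - {"dp":[0.02,0,0],"angular":[0,0,0],"gripper":0}
    - {"dp":[0.02,0,0],"angular":[0,0,0],"gripper":0}
    - {"dp":[0.01,0,0],"angular":[0,0,0],"gripper":0}
    - {"dp":[0,0,0],"angular":[0,0,0],"gripper":0}
    - {"dp":[0,0,0],"angular":[0,0,0],"gripper":0}

```text
clock: 25.85
position: [0.4846, -0.158, 0.0751]
ee_rot: [0.464, 0.534, 0.463, -0.534]
contact_force: [-2.4, 1.5, 9.1]
width: -0.0
```

```bash
python3 go.py .4845 -.158 .069 -8.1
```

```text
pos [ 0.4846 -0.158   0.0751] q [-0.45  0.32  1.88  0.    0.94  1.26] F [-2.4  1.5  9.1] w -0.0 t 25.85
angular [ 0.     0.    -0.001] deg [ 0.   0.  -0.1]
dp now-axes [ 0.05  -0.001 -0.   ] dp target-axes [ 0.05  -0.001 -0.   ]
```

Call:
arm_command:
  series:
    - {"dp":[0.02,0,0],"angular":[0,0,0],"gripper":0}
    - {"dp":[0.02,0,0],"angular":[0,0,0],"gripper":0}
    - {"dp":[0.015,0,0],"angular":[0,0,0],"gripper":0}
    - {"dp":[0.005,0,0],"angular":[0,0,0],"gripper":0}
    - {"dp":[0,0,0],"angular":[0,0,0],"gripper":0}
    - {"dp":[0,0,0],"angular":[0,0,0],"gripper":0}
    - {"dp":[0,0,0],"angular":[0,0,0],"gripper":0}
    - {"dp":[0,0,0],"angular":[0,0,0],"gripper":0}

```text
clock: 26.85
position: [0.4846, -0.158, 0.0743]
ee_rot: [0.465, 0.534, 0.462, -0.533]
contact_force: [-2.2, 0.5, 8.5]
width: -0.0002
```

```bash
python3 go.py .4845 -.158 .069 -8.1
```

```text
pos [ 0.4846 -0.158   0.0743] q [-0.45  0.32  1.88 -0.    0.94  1.26] F [-2.2  0.5  8.5] w -0.0002 t 26.85
angular [ 0.001  0.001 -0.003] deg [ 0.1  0.1 -0.3]
dp now-axes [ 0.044 -0.001 -0.   ] dp target-axes [ 0.044 -0.001 -0.   ]
```

Call:
arm_command:
  series:
    - {"dp":[0.03,0,0],"angular":[0,0,0.002],"gripper":0}
    - {"dp":[0.025,0,0],"angular":[0,0,0],"gripper":0}
    - {"dp":[0.02,0,0],"angular":[0,0,0],"gripper":0}
    - {"dp":[0.02,0,0],"angular":[0,0,0],"gripper":0}
    - {"dp":[0.015,0,0],"angular":[0,0,0],"gripper":0}
    - {"dp":[0.015,0,0],"angular":[0,0,0],"gripper":0}
    - {"dp":[0.015,0,0],"angular":[0,0,0],"gripper":0}
    - {"dp":[0.015,0,0],"angular":[0,0,0],"gripper":0}

```text
clock: 27.85
position: [0.4846, -0.158, 0.0647]
ee_rot: [0.468, 0.535, 0.46, -0.532]
contact_force: [-3.8, 2.3, 13.2]
width: -0.0002
```

```bash
python3 go.py .4845 -.158 .069 -8.1
```

```text
pos [ 0.4846 -0.158   0.0647] q [-0.45  0.33  1.9   0.    0.91  1.26] F [-3.8  2.3 13.2] w -0.0002 t 27.85
angular [ 0.001  0.002 -0.007] deg [ 0.1  0.2 -0.7]
dp now-axes [-0.036 -0.001  0.   ] dp target-axes [-0.036 -0.001  0.   ]
```

Call:
arm_command:
  series:
    - {"dp":[-0.01,0,0],"angular":[0,0,-0.005],"gripper":0}
    - {"dp":[0,0,0],"angular":[0,0,0],"gripper":0}
    - {"dp":[0,0,0],"angular":[0,0,0],"gripper":0}
    - {"dp":[0.008,0,0],"angular":[0,0,0],"gripper":0}
    - {"dp":[0.008,0,0],"angular":[0,0,0],"gripper":0}
    - {"dp":[0.008,0,0],"angular":[0,0,0],"gripper":0}
    - {"dp":[0.008,0,0],"angular":[0,0,0],"gripper":0}
    - {"dp":[0.008,0,0],"angular":[0,0,0],"gripper":0}

```text
clock: 28.85
position: [0.4846, -0.158, 0.0701]
ee_rot: [0.467, 0.534, 0.461, -0.533]
contact_force: [-3.1, 1.0, 10.7]
width: 0.0002
```

```bash
python3 go.py .4845 -.158 .069 -8.1
```

```text
pos [ 0.4846 -0.158   0.0701] q [-0.45  0.32  1.89 -0.    0.92  1.26] F [-3.1  1.  10.7] w 0.0002 t 28.85
angular [ 0.002  0.003 -0.005] deg [ 0.1  0.3 -0.4]
dp now-axes [ 0.009 -0.001 -0.   ] dp target-axes [ 0.009 -0.001 -0.   ]
```

Call:
arm_command:
  series:
    - {"dp":[0.014,0,0],"angular":[0,0,0],"gripper":0}
    - {"dp":[0.01,0,0],"angular":[0,0,0],"gripper":0}
    - {"dp":[0.01,0,0],"angular":[0,0,0],"gripper":0}
    - {"dp":[0.01,0,0],"angular":[0,0,0],"gripper":0}
    - {"dp":[0.01,0,0],"angular":[0,0,0],"gripper":0}
    - {"dp":[0.01,0,0],"angular":[0,0,0],"gripper":0}
    - {"dp":[0.01,0,0],"angular":[0,0,0],"gripper":0}
    - {"dp":[0.01,0,0],"angular":[0,0,0],"gripper":0}

```text
clock: 29.85
position: [0.4847, -0.158, 0.0686]
ee_rot: [0.469, 0.534, 0.46, -0.533]
contact_force: [-2.9, 1.6, 12.7]
width: 0.0001
```

```bash
python3 go.py .4845 -.158 .069 -8.1
```

```text
pos [ 0.4847 -0.158   0.0686] q [-0.45  0.32  1.89 -0.    0.92  1.26] F [-2.9  1.6 12.7] w 0.0001 t 29.85
angular [ 0.002  0.004 -0.007] deg [ 0.2  0.4 -0.6]
dp now-axes [-0.004 -0.001 -0.   ] dp target-axes [-0.004 -0.001 -0.   ]
```

Flush, at about 12.7 N. I'll hold with a balancing push for several seconds.

Call:
arm_command:
  series:
    - {"dp":[0.008,0,0],"angular":[0,0,0],"gripper":0}
    - {"dp":[0.009,0,0],"angular":[0,0,0],"gripper":0}
    - {"dp":[0.009,0,0],"angular":[0,0,0],"gripper":0}
    - {"dp":[0.009,0,0],"angular":[0,0,0],"gripper":0}
    - {"dp":[0.009,0,0],"angular":[0,0,0],"gripper":0}
    - {"dp":[0.009,0,0],"angular":[0,0,0],"gripper":0}
    - {"dp":[0.009,0,0],"angular":[0,0,0],"gripper":0}
    - {"dp":[0.009,0,0],"angular":[0,0,0],"gripper":0}

```text
clock: 30.85
position: [0.4847, -0.158, 0.0689]
ee_rot: [0.47, 0.534, 0.459, -0.532]
contact_force: [-3.3, 1.9, 11.8]
width: 0.0
```

Call:
arm_command:
  series:
    - {"dp":[0.009,0,0],"angular":[0,0,0],"gripper":0}
    - {"dp":[0.009,0,0],"angular":[0,0,0],"gripper":0}
    - {"dp":[0.009,0,0],"angular":[0,0,0],"gripper":0}
    - {"dp":[0.009,0,0],"angular":[0,0,0],"gripper":0}
    - {"dp":[0.009,0,0],"angular":[0,0,0],"gripper":0}
    - {"dp":[0.009,0,0],"angular":[0,0,0],"gripper":0}
    - {"dp":[0.009,0,0],"angular":[0,0,0],"gripper":0}
    - {"dp":[0.009,0,0],"angular":[0,0,0],"gripper":0}

```text
clock: 31.85
position: [0.4847, -0.158, 0.0689]
ee_rot: [0.472, 0.535, 0.458, -0.532]
contact_force: [-3.1, 1.0, 11.6]
width: 0.0002
```

```bash
python3 go.py .4845 -.158 .069 -8.1; python3 - <<'E'
from meas import *; from go import go
d=cam('wrist'); cv2.imwrite('pics/w8.png',d['image']); rect(d,*BLUE,.069,'blue'); go(.4845,-.158,.069,-8.1)
E
```

```text
pos [ 0.4847 -0.158   0.0689] q [-0.45  0.32  1.9  -0.    0.91  1.26] F [-3.1  1.  11.6] w 0.0002 t 31.85
angular [ 0.003  0.006 -0.011] deg [ 0.2  0.6 -1. ]
dp now-axes [-0.001 -0.001 -0.   ] dp target-axes [-0.001 -0.001 -0.   ]
blue px (240, 207, 157, 165) centre [ 493.4 -159.2] size [58.3 71.9] deg -8.2
pos [ 0.4847 -0.158   0.0689] q [-0.45  0.32  1.9  -0.    0.91  1.26] F [-3.1  1.4 12.3] w 0.0002 t 31.9
angular [ 0.003  0.006 -0.011] deg [ 0.2  0.6 -1. ]
dp now-axes [-0.001 -0.001  0.   ] dp target-axes [-0.001 -0.001  0.   ]
```

View pics/w8.png

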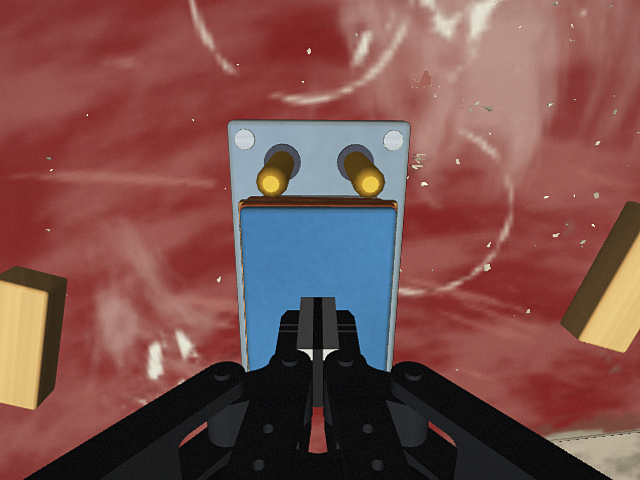

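The tile's far edge is at row 207, level with the tops of the posts at (271,184) and (370,184). That edge puts the centre at x ≈ 485 mm, so it has not moved. I hold once more, then hand in.

Call:
arm_command:
  series:
    - {"dp":[0.009,0,0],"angular":[0,0,0],"gripper":0}
    - {"dp":[0.009,0,0],"angular":[0,0,0],"gripper":0}
    - {"dp":[0.009,0,0],"angular":[0,0,0],"gripper":0}
    - {"dp":[0.009,0,0],"angular":[0,0,0],"gripper":0}
    - {"dp":[0.009,0,0],"angular":[0,0,0],"gripper":0}
    - {"dp":[0.009,0,0],"angular":[0,0,0],"gripper":0}
    - {"dp":[0.009,0,0],"angular":[0,0,0],"gripper":0}
    - {"dp":[0.009,0,0],"angular":[0,0,0],"gripper":0}

```text
clock: 32.9
position: [0.4847, -0.158, 0.0689]
ee_rot: [0.473, 0.535, 0.456, -0.531]
contact_force: [-3.2, 1.9, 11.9]
width: -0.0002
```

```bash
python3 go.py .4845 -.158 .069 -8.1; python3 -c "
from rig import *
p=get_state()['position'][2]
if abs(p-.069)<.0015: print(sign_off()); s=get_state(); print(s['position'],s['contact_force'],s['clock'])"
```

```text
pos [ 0.4847 -0.158   0.0689] q [-0.45  0.32  1.9  -0.01  0.9   1.26] F [-3.2  1.9 11.9] w -0.0002 t 32.9
angular [ 0.003  0.007 -0.014] deg [ 0.3  0.7 -1.2]
dp now-axes [-0.001 -0.001  0.   ] dp target-axes [-0.001 -0.001  0.   ]
the job is handed in; nothing more can be done
None
the job is handed in; nothing more can be done
```

The cassette is packed and handed in: cork on the white tile, blue tile glaze up on the cork, pressed flush and still held by the shut fingers. The system gives no verdict, so what follows is from my own readings.

**Final press:** for the last 3 s or so the fingertips read 68.6 to 68.9 mm high against 69 mm for the post tops, with 12 to 13 N upward on the tool. Total time was about 33 s of the 72 s allowed.

**Placement:** after release, the cork measured within about 0.5 mm of the cassette centre and the blue tile within about 1.5 mm. Both were turned less than 1° from the cassette.

**What was off:**
- While I was finding the holding push, the tile went about 4 mm below flush for a moment. I brought it back before the final hold.
- The tool slowly tilted to about 1.4° during the hold, with about 3 N of sideways force. The tile's position in the last picture was unchanged.
- I estimated the blue tile's centre in that picture from its far edge, because the gripper hid the near half.
- I kept clear of the cup, jar and bowl, but did not measure their positions again at the end.

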